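# Restart the welding positioner

## Robot

A 6-joint arm with a two-finger parallel gripper is mounted at the origin on the work surface. World frame = base frame: x ahead of the robot, y to its left, z up, the work surface at z = 0. Lengths are in m, angles in rad, forces in N, time in s.
With the tool pointing down it reaches from about 0.35 to 0.85 m from the base axis. Payload 8.1 kg.
Tool frame: the origin (TCP) lies midway between the tips of the shut fingers; the grasp point (between the pads) lies 19 mm behind it; x points along the fingers, z is the direction in which the jaws open and shut, and the axes are right-handed (so a half turn about x gives the same grasp; the last joint's range is limited). The gripper opens to 85 mm and grips with 20 to 120 N. Pads are 22 mm wide; open, the fingers measure 114 mm over their backs; the gripper's body (76 mm by 85 mm) begins 54 mm behind the grasp point. The pads swing forward as they close: fully open they stand 13 mm farther back than shut.
Start: joints at [1.021, 0.13, 1.488, -0, 1.523, -0.085], TCP at [0.269, 0.536, 0.231] pointing down, gripper open.
Joint ranges: [-2.96, 2.96], [-0.89, 2.26], [0.02, 2.5], [-1.34, 4.48], [0, 2.73], [-2.66, 2.66]. Speed limits (rad/s): [2.39, 2.39, 2.79, 3.14, 3.14, 3.14].

## Interface

Orientations are given as a unit quaternion [w, x, y, z].
In Python, from rig import robot gives the robot as it stands. The module is installed in compiled form; this text tells all that it offers.
- The arm moves only by the tool apply_moves, never from a script. Its argument "steps" is a list of rows, each a list of 6 numbers: the shift along the tool's x, y, z in m, then the turn, a rotation vector about the tool's x, y, z in degrees. In form: [[x, y, z, rx, ry, rz], ...]. A call has 1 to 10 rows; each row is the pose to reach, as a shift and turn from the pose commanded when the call began, along the tool's axes at that moment; what a row does not reach only later rows make up. A row lasts 1/10 s, in which the tool goes at most 50 mm and 8.59 degrees, less where a joint would pass 70% of its speed; a pose out of reach is approached as far as the arm can. A call with a gripper value outside its range is refused whole. "grip" is the closure, from 0 (fully open) to 1 (shut), set as the call begins (left out, the last holds). The fingers move at their own pace and stop on an object; "squeeze" is the grip in N (left out, the last holds). Time passes only in rows, so rows that repeat a pose let the fingers close. It gives the time, the measured TCP pose, the force and the opening at its end, in the units of the state.
- robot.observe(): the state, without advancing time (a new reading comes with each control period).
- robot.grab_frame(name): name is "scene" or "top"; returns a dict with "pixels" (480x640x3 uint8, red, green, blue), "depth" (480x640 float32, m along the optical axis (not along the pixel's ray), 0 where there is no reading), "mtx" (3x3 intrinsics, pixels), "camera_from_world" (4x4, takes a point from world to camera coordinates). Camera axes: x right, y down, z forward; pixel columns grow to the right and rows downward; lengths in m; the calibration is good to about 2 mm. A picture is of the moment at which its call begins.
- robot.finish_job(): hands the job in, once; it reports no verdict.
The state is a dict: "time_s": time; "joints": joint angles; "dq": joint speeds; "effort": joint torques, N m; "tool_pos": TCP position; "eef_rot": TCP orientation; "force": force on the tool from outside, world axes, zero at the start; "ft_torque": the same for the moment, N m; "width": finger opening in m.
Only numpy, scipy, OpenCV 4.12 (cv2) and the standard library are available. Lean on these libraries where they do the work, as an engineer would, in place of code of your own. Each camera call takes 0.05 s, during which the arm holds its last target. There are 200 camera calls.

## Task

Start the welding positioner up again: on the grey control desk push down the raised end of the black mains rocker until it is fully over, then press the blue reset button all the way in and let it come back out, and then press the green start button on the yellow hand pendant all the way in and let go. Only push: leave the pendant lying where it is on the bench, do not press the red emergency stop or any other button or turn the speed dial, and disturb none of the things lying about.

Things in the scene. Friction and masses are not known exactly. Their poses are not given: they have to be found in the camera images.
- desk: Grey control desk fixed to the bench, 210 deep (x), 280 wide (y); origin under its middle, x points away from the robot side. Panel slopes 12 degrees, from 50 mm height at the front (x=-105) up to 82 (x=+45); flat ledge at 82 behind. Four controls in a row at x=-40 (panel height 64), 62 mm apart: rocker, blue button, speed dial in any order, emergency stop always at y=-93.
- power_raised_end (a point): Black mains rocker, 36 long (front to back), 25 wide, in a frame 50x34, 2.5 high. Point on the face of its far half (raised, white bar), the half to push, 14 mm from the middle pivot; moves with it: 10 mm above the panel when off, 5 when on. Push along the panel's inward normal. z axis = panel normal at joint 0, turns with the rocker.
- power (a joint): Mains rocker angle in rad: 0 = off (near half flat with the panel, far half raised 0.4 rad), 0.4 = on (far half flat with the panel; end stop). It starts at 0 to 0.04 and stays where it is left; turning it takes 3 to 5 N at its end.
- reset_top (a point): Blue reset button on the desk, round, 25 mm diameter. Point at the centre of its top, 10 mm above the panel; z axis = panel's outward normal (12 degrees off vertical, leaning to the operator). Pressed along -z.
- reset (a joint): Blue reset button travel in m: 0 = out, 0.006 = all the way in. Springs back; 5 N to bottom it.
- estop_top (a point): Red mushroom emergency stop on a yellow disc, head 40 mm diameter. Point at the centre of its top, 32 mm above the panel. Not to be pressed.
- estop (a joint): Emergency stop travel in m: 0 = out, 0.006 = in (15 N).
- speed_pointer (a point): Black speed dial, 33 mm diameter, 22 mm high, on the desk: point at the rim end of its white pointer, on its top. Turns easily, any start angle; not to be turned.
- pendant_center (a point): Yellow radio hand pendant lying loose, buttons up: 206 long (x), 70 wide (y), 38 high, 0.5 to 1.1 kg, short aerial at its far (+x) end. Point at its middle, 19 mm above the bench; z axis up. Three round buttons, 23 mm diameter, on its middle line: black at x=-50, green at 0, red at +50.
- start_top (a point): Green start button, the middle one on the pendant. Point at the centre of its top, 48 mm above the bench (10 mm above the pendant's face); z axis up. Pressed along -z.
- start (a joint): Green start button travel in m: 0 = out, 0.006 = all the way in. Springs back; 5 N to bottom it.
- stop (a joint): Red stop button of the pendant (at x = +50 on it), travel in m, 0 = out, 0.006 = in. Not to be pressed.
- tilt (a joint): Black tilt button of the pendant (at x = -50 on it), travel in m, 0 = out, 0.006 = in. Not to be pressed.
- tape_center (a point): Yellow and black tape measure, 75 x 40 x 61 high, standing loose in front of the desk; point 30 mm above its foot.
- tips_center (a point): Small glass jar of contact tips with a blue lid, 38 diameter, 46 high, loose on the desk's back ledge; point at its middle.
- magnet_center (a point): Steel and red right-angle welding magnet, 80 x 80 x 16, loose on the bench in front of the pendant; point at its middle.
- hammer_center (a point): Chipping hammer with a black grip, about 215 long, 28 high, lying loose to the left; point on its shaft.
- brush_center (a point): Wire brush with a wooden back, 270 x 28 x 36 high, lying loose, bristles up, at the far side; point at its middle.
- spray_center (a point): Blue spray can, 65 diameter, 200 high, standing loose to the right; point at its middle.

How it is judged:
By the outcome, as a careful person would: the job done as asked, in the order asked, and still so for the second after the job is handed in, with the robot touching nothing.
It also fails if it takes over 50 s, if anything falls off the work surface, if the arm or the gripper's body presses on something with over 40 N, if the wrist force passes 120 N, or if a joint passes its speed limit or range.

## Working session

There is one attempt and no reset: what is moved stays moved. The work goes in short steps, Python scripts to look and compute and a tool call to move; the robot and the scene stay as the last step left them, time stands still between calls to the robot, and variables do not carry over. Pictures are saved under pics/ and viewed, about 8 in all and at most 12, crops included, and the job is handed in when it is done.

Besides the shell and the picture viewer there is one more tool, called after "Emit:" as name(argument=value, ...), one argument or row to a line, values as JSON. apply_moves: Moves the arm, as the interface text tells. Its arguments: {"type":"object","properties":{"steps":{"type":"array","items":{"type":"array","items":{"type":"number"}}},"grip":{"type":"number"},"squeeze":{"type":"number"}},"required":["steps"]}

```bash
mkdir -p pics; cat > h.py <<'E'
import numpy as np,cv2
from rig import robot
def grab(n):
    f=robot.grab_frame(n); return f
def save(f,p): cv2.imwrite(p,f["pixels"][:,:,::-1])
def world(f,u,v,d):
    K=f["mtx"];p=np.linalg.inv(K)@np.array([u,v,1.])*d
    return (np.linalg.inv(f["camera_from_world"])@np.r_[p,1])[:3]
def cloud(f):
    d=f["depth"];v,u=np.mgrid[:480,:640];K=f["mtx"]
    P=np.stack([(u-K[0,2])/K[0,0]*d,(v-K[1,2])/K[1,1]*d,d,np.ones_like(d)],-1)
    return (P@np.linalg.inv(f["camera_from_world"]).T)[...,:3]
def ray(f,u,v,z):
    T=np.linalg.inv(f["camera_from_world"]);o=T[:3,3];r=T[:3,:3]@np.linalg.inv(f["mtx"])@[u,v,1]
    return o+r*(z-o[2])/r[2]
E
python3 - <<'E'
from h import *
import pickle
for n in("scene","top"):
    f=grab(n);save(f,f"pics/{n}0.png");pickle.dump(f,open(n+".pkl","wb"))
    print(n,np.linalg.inv(f["camera_from_world"]).round(3).tolist(),f["mtx"].tolist())
print(robot.observe())
E
```

```text
scene [[0.107, 0.759, -0.642, 1.427], [0.994, -0.07, 0.083, -0.106], [0.019, -0.647, -0.762, 1.104], [0.0, 0.0, 0.0, 1.0]] [[486.67900176987973, 0.0, 316.87210742226347], [0.0, 486.67900176987973, 237.15575204134458], [0.0, 0.0, 1.0]]
top [[0.019, -0.98, 0.2, 0.299], [-1.0, -0.019, 0.0, -0.002], [0.003, -0.2, -0.98, 1.509], [0.0, 0.0, 0.0, 1.0]] [[552.5212416018609, 0.0, 320.8093998914433], [0.0, 552.5212416018609, 234.44934894601636], [0.0, 0.0, 1.0]]
{'time_s': 0.1, 'joints': array([ 1.02061365e+00,  1.31116036e-01,  1.48920129e+00,  9.49105283e-06,
        1.52300668e+00, -8.53711358e-02]), 'dq': array([ 0.00053109, -0.00081996, -0.0037795 ,  0.00087379, -0.00066174,
        0.00212835]), 'effort': array([ 1.40010252e-03, -5.70958507e+01, -5.01938474e+01, -1.06174934e-04,
        8.32621678e-03,  5.01631496e-05]), 'tool_pos': array([0.26864528, 0.53592477, 0.23031421]), 'eef_rot': array([ 0.60116914, -0.37167057,  0.60226498,  0.37112471]), 'force': array([0.79456995, 0.83002362, 0.44168138]), 'ft_torque': array([-0.01827536, -0.00048908,  0.00219193]), 'width': 0.08539208900063265}
```

View pics/top0.png

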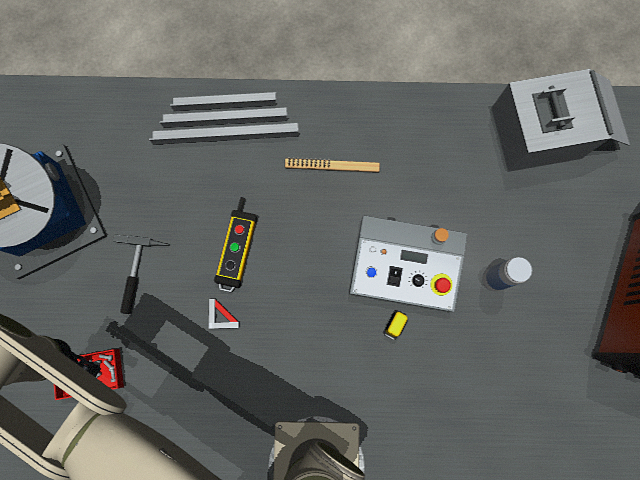

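View pics/scene0.png

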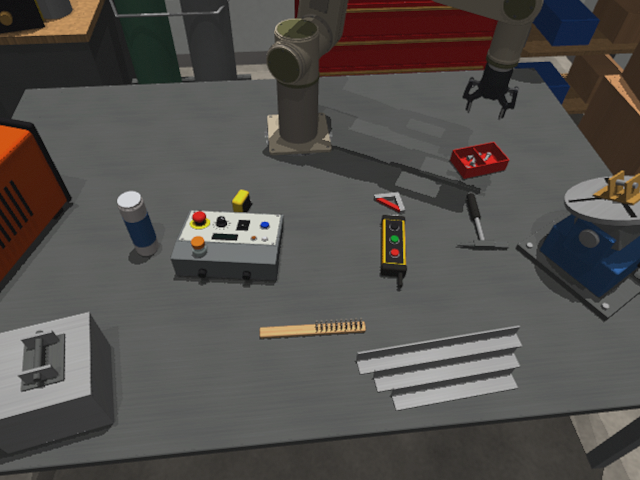

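The top view shows the blue button at (371,272), the rocker at (394,276), the dial at (418,281) and the e-stop at (442,285). The pendant's green button is at (235,247), with red at (239,230) and black at (230,265). The scene view shows the same layout.

```bash
cat > m.py <<'E'
from h import *
import pickle
B={"top":dict(blue=(360,260,382,284),green=(226,238,245,256),redb=(230,222,248,238),estop=(428,272,456,298)),
"scene":dict(blue=(256,218,274,232),green=(386,232,402,246),redb=(386,246,402,262),estop=(188,208,210,224))}
def cen(f,k,b):
    x0,y0,x1,y1=b;h=cv2.cvtColor(f["pixels"],cv2.COLOR_RGB2HSV)[y0:y1,x0:x1].astype(int)
    H,S,V=h[...,0],h[...,1],h[...,2]
    m={"blue":(H>100)&(H<130),"green":(H>45)&(H<90)}.get(k,(H<8)|(H>172))&(S>130)&(V>60)
    n,l,s,c=cv2.connectedComponentsWithStats(m.astype(np.uint8));i=1+s[1:,4].argmax()
    return c[i]+[x0,y0],s[i,4]
def rayod(f,uv):
    T=np.linalg.inv(f["camera_from_world"]);r=T[:3,:3]@np.linalg.inv(f["mtx"])@[*uv,1];return T[:3,3],r/np.linalg.norm(r)
if __name__=="__main__":
    F={n:pickle.load(open(n+".pkl","rb")) for n in("scene","top")}
    for k in B["top"]:
        R=[];
        for n in F:
            c,a=cen(F[n],k,B[n][k]);u,v=c.round().astype(int)
            print(k,n,c.round(1),a,"depth pt",world(F[n],*c,F[n]["depth"][v,u]).round(4));R.append(rayod(F[n],c))
        A=sum(np.eye(3)-np.outer(d,d) for o,d in R);b=sum((np.eye(3)-np.outer(d,d))@o for o,d in R)
        p=np.linalg.solve(A,b);print("  tri",p.round(4),"gap",[float(np.linalg.norm(np.cross(p-o,d)).round(4)) for o,d in R])
    f=F["top"];C=cloud(f)
    for u,v in[(394,268),(394,284),(391,276),(400,268)]:print((u,v),C[v,u].round(4))
    print("pendant face",C[240:256,222:228].reshape(-1,3).mean(0).round(3))
    # panel plane
    P=C[290:303,360:430].reshape(-1,3);c=P.mean(0);print("panel n",np.linalg.svd(P-c)[2][2].round(3),c.round(3))
    cv2.imwrite("pics/crop0.png",np.hstack([cv2.resize(f["pixels"][205:315,345:475,::-1],(400,338),interpolation=cv2.INTER_CUBIC),cv2.resize(F["scene"]["pixels"][195:285,165:290,::-1],(400,338),interpolation=cv2.INTER_CUBIC)]))
E
python3 m.py
```

```text
blue scene [264.4 224.3] 40 depth pt [ 0.4975 -0.1358  0.0734]
blue top [371.1 272. ] 67 depth pt [ 0.4933 -0.1345  0.0748]
  tri [ 0.494  -0.1355  0.0695] gap [0.0005, 0.0005]
green scene [394.3 238.1] 46 depth pt [0.5584 0.2304 0.045 ]
green top [234.2 246.6] 57 depth pt [0.5586 0.2309 0.0479]
  tri [0.5589 0.2307 0.0456] gap [0.0005, 0.0005]
redb scene [394.5 251.6] 50 depth pt [0.608  0.2203 0.0458]
redb top [238.8 228.8] 58 depth pt [0.6073 0.2207 0.0486]
  tri [0.6079 0.2207 0.0456] gap [0.0004, 0.0004]
estop scene [198.7 216.3] 112 depth pt [ 0.4711 -0.3171  0.0958]
estop top [442.4 284.8] 174 depth pt [ 0.4613 -0.3161  0.0926]
  tri [ 0.462  -0.3183  0.0861] gap [0.0008, 0.0008]
(394, 268) [ 0.5058 -0.1951  0.0695]
(394, 284) [ 0.4649 -0.1963  0.0582]
(391, 276) [ 0.4854 -0.188   0.0625]
(400, 268) [ 0.5065 -0.2114  0.0663]
pendant face [0.559 0.26  0.028]
panel n [-0.997 -0.019 -0.076] [ 0.434 -0.198  0.049]
```

View pics/crop0.png

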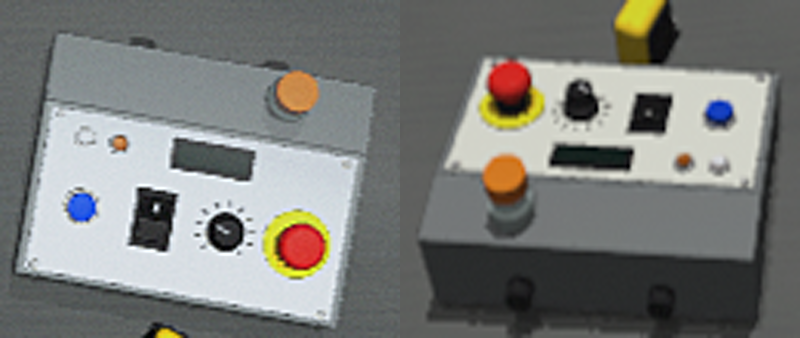

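The far half of the rocker, with the white bar, is raised, and the sizes agree: blue to e-stop measures 185 mm against 186 expected. Next I work out the targets and the first move.

```bash
cat > t.py <<'E'
from m import *
from scipy.spatial.transform import Rotation as Ro
f=pickle.load(open("top.pkl","rb"))
blue=ray(f,*cen(f,"blue",B["top"]["blue"])[0],.0738);es=ray(f,*cen(f,"estop",B["top"]["estop"])[0],.0935)
d=es-blue;yaw=np.arctan2(d[1],d[0])-np.arctan2(-.186,-.0043)
Rd=Ro.from_euler("z",yaw);c,s=np.cos(np.radians(12)),np.sin(np.radians(12))
nin=Rd.apply([s,0,-c]);dy=Rd.apply([0,1,0])
rock=blue+Rd.apply([14*c*1e-3,-.062,14*s*1e-3])
green=(ray(f,*cen(f,"green",B["top"]["green"])[0],.048));red=ray(f,*cen(f,"redb",B["top"]["redb"])[0],.048)
pa=(red-green)/np.linalg.norm(red-green)
def rot(x,z):
    z=z-x*(z@x);z/=np.linalg.norm(z);return Ro.from_matrix(np.c_[x,np.cross(z,x),z])
def go(p,x,z):
    o=robot.observe();q=o["eef_rot"];R0=Ro.from_quat(np.r_[q[1:],q[0]]);T0=o["tool_pos"]
    zt=R0.apply([0,0,1]); z=z if z@zt>0 else -z
    R1=rot(x,z)
    print("pos",T0.round(4),"shift mm",(R0.inv().apply(p-T0)*1e3).round(1),"turn",np.degrees((R0.inv()*R1).as_rotvec()).round(2),"F",o["force"].round(2),"t",o["time_s"])
if __name__=="__main__":
    print("blue",blue.round(4),"rock",rock.round(4),"green",green.round(4),"yaw",np.degrees(yaw).round(2),"len",np.linalg.norm(d[:2]).round(4),"gr",np.linalg.norm(red-green).round(4),"pendant yaw",np.degrees(np.arctan2(pa[1],pa[0])).round(1))
    K=f["mtx"];q=f["camera_from_world"]@np.r_[rock,1];q=K@q[:3];print("rock px",(q/q[2])[:2])
    print("nin",nin.round(3));go(rock-nin*.08,nin,dy)
E
python3 t.py
```

```text
blue [ 0.4934 -0.1346  0.0738] rock [ 0.4975 -0.198   0.0767] green [0.5586 0.2309 0.048 ] yaw -8.77 len 0.1841 gr 0.0499 pendant yaw -11.7
rock px [395.47625015 270.76473711]
nin [ 0.205 -0.032 -0.978]
pos [0.2686 0.5359 0.2303] shift mm [  76.2 -517.7 -558.4] turn [-17.79  -1.97 -11.93] F [0.79 0.83 0.44] t 0.1
```

Emit:
apply_moves(
  steps=[
    [0.01,-0.13,-0.14,-4,0,-3],
    [0.01,-0.26,-0.28,-9,-1,-6],
    [0.02,-0.39,-0.42,-13,-1.5,-9],
    [0.03,-0.51,-0.55,-17.8,-2,-11.9],
    [0.03,-0.51,-0.55,-17.8,-2,-11.9],
    [0.03,-0.51,-0.55,-17.8,-2,-11.9],
    [0.03,-0.51,-0.55,-17.8,-2,-11.9],
    [0.03,-0.51,-0.55,-17.8,-2,-11.9],
    [0.03,-0.51,-0.55,-17.8,-2,-11.9],
    [0.03,-0.51,-0.55,-17.8,-2,-11.9],
  ],
  grip=1,
)

```text
time_s: 1.1
tool_pos: [0.4083, 0.0548, 0.2114]
eef_rot: [0.583, -0.514, 0.485, 0.402]
force: [1.1, 0.7, -0.7]
width: 0.0004
```

```bash
python3 t.py|tail -1
```

```text
pos [0.4083 0.0548 0.2114] shift mm [  77.6  -95.7 -236.5] turn [0.01 0.14 0.07] F [ 1.07  0.71 -0.7 ] t 1.1
```

Emit:
apply_moves(
  steps=[
    [0.04,-0.05,-0.12,0,0.1,0],
    [0.06,-0.09,-0.236,0,0.1,0],
    [0.06,-0.095,-0.236,0,0.1,0],
    [0.06,-0.095,-0.236,0,0.1,0],
    [0.06,-0.095,-0.236,0,0.1,0],
    [0.06,-0.095,-0.236,0,0.1,0],
    [0.06,-0.095,-0.236,0,0.1,0],
    [0.06,-0.095,-0.236,0,0.1,0],
  ],
)

```text
time_s: 1.9
tool_pos: [0.4763, -0.1917, 0.1717]
eef_rot: [0.582, -0.513, 0.486, 0.402]
force: [-0.2, 0.4, 0.3]
width: -0.0001
```

```bash
python3 t.py|tail -1
```

```text
pos [ 0.4763 -0.1917  0.1717] shift mm [17.5 -1.7 -3. ] turn [-0.04  0.08 -0.05] F [-0.17  0.45  0.3 ] t 1.9
```

Emit:
apply_moves(
  steps=[
    [0.03,-0.002,-0.003,0,0,0],
    [0.06,-0.002,-0.003,0,0,0],
    [0.078,-0.002,-0.003,0,0,0],
    [0.078,-0.002,-0.003,0,0,0],
    [0.078,-0.002,-0.003,0,0,0],
  ],
)

```text
time_s: 2.4
tool_pos: [0.4943, -0.1969, 0.0969]
eef_rot: [0.582, -0.514, 0.485, 0.402]
force: [0.5, 0.5, 0.2]
width: 0.0002
```

```bash
python3 - <<'E'
from t import *
go(rock,nin,dy)
a=grab("top")["pixels"][235:315,345:475,::-1];b=grab("scene")["pixels"][185:265,165:295,::-1]
cv2.imwrite("pics/near1.png",np.vstack([cv2.resize(x,(490,300),interpolation=cv2.INTER_CUBIC) for x in(a,b)]))
E
```

```text
pos [ 0.4943 -0.1969  0.0969] shift mm [20.4  0.9 -0.6] turn [0.1  0.06 0.01] F [0.48 0.49 0.23] t 2.4
```

View pics/near1.png

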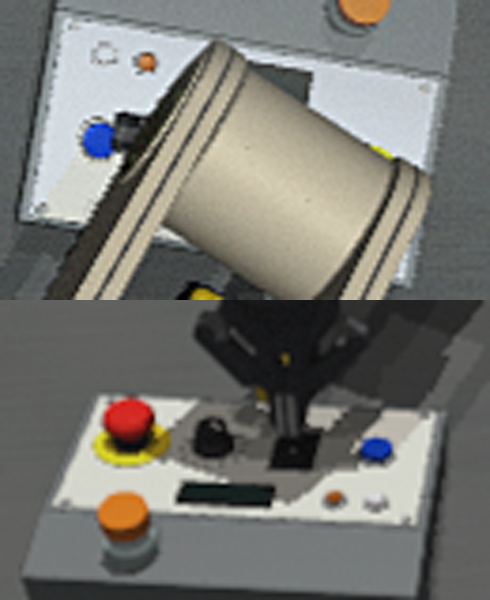

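Emit:
apply_moves(
  steps=[
    [0.008,0,0,0,0,0],
    [0.014,0,0,0,0,0],
    [0.017,0,0,0,0,0],
    [0.019,0,0,0,0,0],
    [0.021,0,0,0,0,0],
    [0.0225,0,0,0,0,0],
    [0.0225,0,0,0,0,0],
  ],
)

```text
time_s: 3.2
tool_pos: [0.4992, -0.1991, 0.0744]
eef_rot: [0.582, -0.514, 0.485, 0.401]
force: [1.6, 0.4, 1.3]
width: 0.0001
```

```bash
python3 -c "
from t import *
go(rock,nin,dy)"
```

```text
pos [ 0.4992 -0.1991  0.0744] shift mm [-2.7  1.3  0.8] turn [-0.01  0.02  0.05] F [1.61 0.43 1.31] t 3.2
```

Emit:
apply_moves(
  steps=[
    [0.001,0,0,0,0,0],
    [0.002,0,0,0,0,0],
    [0.003,0,0,0,0,0],
    [0.003,0,0,0,0,0],
  ],
)

```text
time_s: 3.6
tool_pos: [0.4999, -0.1992, 0.0717]
eef_rot: [0.582, -0.514, 0.485, 0.401]
force: [1.3, 0.2, 3.0]
width: 0.0001
```

```bash
python3 -c "
from t import *
go(rock,nin,dy)"
```

```text
pos [ 0.4999 -0.1992  0.0717] shift mm [-5.4  1.5  0.9] turn [-0.01  0.01  0.07] F [1.32 0.19 2.98] t 3.6
```

Still only about 3 N, so the end stop isn't reached yet. I keep going in small steps.

Emit:
apply_moves(
  steps=[
    [0.001,0,0,0,0,0],
    [0.0015,0,0,0,0,0],
    [0.002,0,0,0,0,0],
    [0.002,0,0,0,0,0],
  ],
)

```text
time_s: 4.0
tool_pos: [0.5001, -0.1993, 0.0714]
eef_rot: [0.582, -0.514, 0.485, 0.402]
force: [-12.3, 6.5, 24.5]
width: -0.0003
```

Emit:
apply_moves(
  steps=[
    [-0.01,0,0,0,0,0],
    [-0.04,0,0,0,0,0],
    [-0.08,0.005,0.02,0,0,0],
    [-0.09,0.02,0.065,0,0,0],
    [-0.09,0.02,0.11,0,0,0],
    [-0.09,0.02,0.16,0,0,0],
    [-0.09,0.02,0.21,0,0,0],
    [-0.09,0.02,0.21,0,0,0],
  ],
)

```text
time_s: 4.8
tool_pos: [0.4938, 0.0201, 0.153]
eef_rot: [0.581, -0.515, 0.483, 0.404]
force: [0.6, -0.5, -0.4]
width: 0.0001
```

```bash
python3 - <<'E'
from t import *
go(blue-nin*.02,nin,dy)
g=grab("top");C0=cloud(f);C1=cloud(g)
for n,C in(("before",C0),("after",C1)):print(n,[(C[v-1:v+2,393:398,2].mean()*1e3).round(1) for v in (268,270,272,276,280,282,284)])
a=[x["pixels"][235:315,345:475,::-1] for x in(f,g)];b=[x["pixels"][185:265,165:295,::-1] for x in(pickle.load(open("scene.pkl","rb")),grab("scene"))]
R=lambda x:cv2.resize(x,(390,240),interpolation=cv2.INTER_CUBIC)
cv2.imwrite("pics/near2.png",np.vstack([np.hstack([*map(R,a)]),np.hstack([*map(R,b)])]))
E
```

```text
pos [0.4938 0.0201 0.153 ] shift mm [  61.7   -5.3 -153.2] turn [ 0.38  0.2  -0.02] F [ 0.57 -0.46 -0.4 ] t 4.8
before [np.float64(69.8), np.float64(169.7), np.float64(168.9), np.float64(68.6), np.float64(64.7), np.float64(64.1), np.float64(60.5)]
after [np.float64(68.6), np.float64(71.1), np.float64(71.0), np.float64(67.6), np.float64(70.2), np.float64(166.4), np.float64(159.2)]
```

View pics/near2.png

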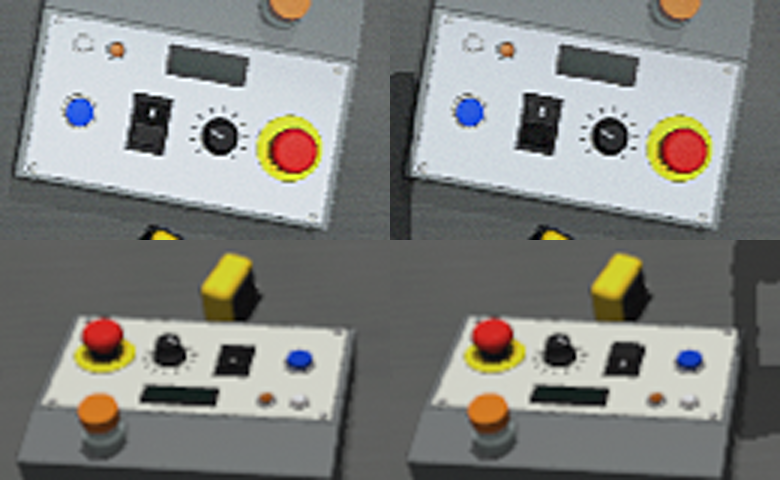

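The rocker is over: the near half is up about 5.6 mm, the bar half is down, and the dial and neighbours look unchanged. Next is the blue button.

Emit:
apply_moves(
  steps=[
    [0,-0.005,-0.05,0.4,0.2,0],
    [0,-0.005,-0.1,0.4,0.2,0],
    [0,-0.005,-0.153,0.4,0.2,0],
    [0,-0.005,-0.153,0.4,0.2,0],
    [0,-0.005,-0.153,0.4,0.2,0],
    [0.03,-0.005,-0.153,0.4,0.2,0],
    [0.06,-0.005,-0.153,0.4,0.2,0],
    [0.06,-0.005,-0.153,0.4,0.2,0],
    [0.06,-0.005,-0.153,0.4,0.2,0],
  ],
)

```text
time_s: 5.8
tool_pos: [0.4872, -0.1387, 0.0951]
eef_rot: [0.583, -0.512, 0.488, 0.4]
force: [0.4, 0.4, 1.0]
width: -0.0005
```

```bash
python3 -c "
from t import *
go(blue,nin,dy)"
```

```text
pos [ 0.4872 -0.1387  0.0951] shift mm [22. -1.  5.] turn [-0.37 -0.13 -0.12] F [0.39 0.38 0.97] t 5.8
```

Emit:
apply_moves(
  steps=[
    [0.005,-0.001,0.005,-0.3,0,0],
    [0.012,-0.001,0.005,-0.3,0,0],
    [0.019,-0.001,0.005,-0.3,0,0],
    [0.022,-0.001,0.005,-0.3,0,0],
    [0.024,-0.001,0.005,-0.3,0,0],
    [0.026,-0.001,0.005,-0.3,0,0],
    [0.027,-0.001,0.005,-0.3,0,0],
    [0.027,-0.001,0.005,-0.3,0,0],
  ],
)

```text
time_s: 6.6
tool_pos: [0.4951, -0.1357, 0.0694]
eef_rot: [0.582, -0.514, 0.487, 0.401]
force: [-2.9, 2.0, 4.2]
width: -0.0004
```

```bash
python3 -c "
from t import *
go(blue,nin,dy)"
```

```text
pos [ 0.4951 -0.1357  0.0694] shift mm [-4.7  0.9  0.8] turn [-0.11 -0.16 -0.01] F [-2.86  2.02  4.25] t 6.6
```

Emit:
apply_moves(
  steps=[
    [0.001,0,0,0,0,0],
    [0.002,0,0,0,0,0],
    [0.003,0,0,0,0,0],
    [0.003,0,0,0,0,0],
  ],
)

```text
time_s: 7.0
tool_pos: [0.4958, -0.1359, 0.0676]
eef_rot: [0.582, -0.514, 0.487, 0.401]
force: [-13.7, 4.7, 18.4]
width: 0.0
```

Bottomed at 18 N after about 6.3 mm. Now I back out.

Emit:
apply_moves(
  steps=[
    [-0.01,0,0,0,0,0],
    [-0.04,0,0,0,0,0],
    [-0.08,0,0,0,0,0],
    [-0.09,0,0.03,0,0,0],
    [-0.09,0,0.08,0,0,0],
    [-0.09,0,0.12,0,0,0],
    [-0.09,0,0.16,0,0,0],
    [-0.09,0,0.16,0,0,0],
    [-0.09,0,0.16,0,0,0],
  ],
)

```text
time_s: 7.9
tool_pos: [0.5023, 0.0261, 0.1541]
eef_rot: [0.581, -0.515, 0.486, 0.401]
force: [0.8, -0.0, -0.8]
width: -0.0003
```

```bash
python3 - <<'E'
from t import *
g=grab("top")
for k in B["top"]:print(k,ray(f,*cen(f,k,B["top"][k])[0],.0738).round(4),ray(g,*cen(g,k,B["top"][k])[0],.0738).round(4))
b=B["top"]["blue"];c=cen(g,"blue",b)[0].round().astype(int)
for x in(f,g):print("blue z",cloud(x)[c[1]-2:c[1]+3,c[0]-2:c[0]+3,2].mean())
dn=np.array([0,0,-1.]);go(green-dn*.06,dn,np.array([-pa[1],pa[0],0]))
E
```

```text
blue [ 0.4934 -0.1346  0.0738] [ 0.4934 -0.1346  0.0738]
green [0.554  0.2268 0.0738] [0.554  0.2268 0.0738]
redb [0.602  0.2168 0.0738] [0.602  0.2168 0.0738]
estop [ 0.4634 -0.3202  0.0738] [ 0.4634 -0.3201  0.0738]
blue z 0.12908851278701644
blue z 0.07206134534305371
pos [0.5022 0.0251 0.154 ] shift mm [ 49.4 -14.1 212.1] turn [ 2.81  0.12 12.03] F [ 0.14  0.24 -0.25] t 7.95
```

Emit:
apply_moves(
  steps=[
    [0,0,0.05,0.7,0,3],
    [0.015,-0.005,0.1,1.4,0,6],
    [0.03,-0.01,0.15,2,0,9],
    [0.045,-0.014,0.2,2.8,0.1,12],
    [0.049,-0.014,0.212,2.8,0.1,12],
    [0.049,-0.014,0.212,2.8,0.1,12],
    [0.049,-0.014,0.212,2.8,0.1,12],
    [0.049,-0.014,0.212,2.8,0.1,12],
  ],
)

```text
time_s: 8.75
tool_pos: [0.5591, 0.2291, 0.1093]
eef_rot: [0.549, -0.446, 0.548, 0.446]
force: [-0.6, 0.2, -0.2]
width: -0.0001
```

```bash
cat > p.py <<'E'
from t import *
dn=np.array([0,0,-1.]);go(green,dn,np.array([-pa[1],pa[0],0]))
E
python3 p.py
```

```text
pos [0.5591 0.2291 0.1093] shift mm [61.3  0.9  1.6] turn [-0.16  0.05  0.08] F [-0.56  0.24 -0.24] t 8.75
```

Emit:
apply_moves(
  steps=[
    [0.02,0,0.001,0,0,0],
    [0.045,0,0.001,0,0,0],
    [0.055,0,0.001,0,0,0],
    [0.058,0,0.001,0,0,0],
    [0.06,0,0.001,0,0,0],
    [0.062,0,0.001,0,0,0],
    [0.064,0,0.001,0,0,0],
    [0.066,0,0.001,0,0,0],
    [0.066,0,0.001,0,0,0],
  ],
)

```text
time_s: 9.65
tool_pos: [0.5598, 0.232, 0.0433]
eef_rot: [0.549, -0.447, 0.547, 0.446]
force: [2.0, -2.3, 4.4]
width: -0.0002
```

```bash
python3 p.py
```

```text
pos [0.5598 0.232  0.0433] shift mm [-4.7  0.9 -1.4] turn [-0.04  0.08  0.12] F [ 1.95 -2.29  4.41] t 9.65
```

Emit:
apply_moves(
  steps=[
    [0.001,0,-0.0002,0,0,0],
    [0.002,0,-0.0002,0,0,0],
    [0.0028,0,-0.0002,0,0,0],
    [0.0028,0,-0.0002,0,0,0],
  ],
)

```text
time_s: 10.05
tool_pos: [0.5599, 0.2321, 0.0419]
eef_rot: [0.549, -0.447, 0.547, 0.446]
force: [-3.1, -3.0, 17.0]
width: -0.0002
```

```bash
python3 p.py
```

```text
pos [0.5599 0.2321 0.0419] shift mm [-6.1  1.  -1.4] turn [-0.04  0.1   0.13] F [-3.13 -3.   16.99] t 10.05
```

Bottomed: 17 N at 41.9 mm height, about 6.1 mm of travel. Now I lift straight up and check.

Emit:
apply_moves(
  steps=[
    [-0.005,0,0,0,0,0],
    [-0.03,0,0,0,0,0],
    [-0.07,0,0,0,0,0],
    [-0.12,0,0,0,0,0],
    [-0.15,0.03,-0.04,0,0,0],
    [-0.15,0.07,-0.08,0,0,0],
    [-0.15,0.11,-0.12,0,0,0],
    [-0.15,0.15,-0.16,0,0,0],
    [-0.15,0.15,-0.16,0,0,0],
    [-0.15,0.15,-0.16,0,0,0],
  ],
)

```text
time_s: 11.05
tool_pos: [0.3767, 0.1043, 0.1887]
eef_rot: [0.548, -0.446, 0.549, 0.447]
force: [0.4, -0.4, 0.3]
width: 0.0001
```

```bash
python3 - <<'E'
from t import *
g=grab("top");s=grab("scene");s0=pickle.load(open("scene.pkl","rb"))
for k in B["top"]:print(k,[(cen(y,k,B[n][k])[0]-cen(x,k,B[n][k])[0]).round(2) for n,x,y in(("top",f,g),("scene",s0,s))])
R=lambda x,w:cv2.resize(x[:,:,::-1],(w,300))
cv2.imwrite("pics/end.png",np.vstack([np.hstack([R(g["pixels"],400),R(f["pixels"],400)]),np.hstack([R(s["pixels"],400),R(s0["pixels"],400)])]))
o=robot.observe();print(o["force"],o["time_s"],o["tool_pos"])
E
```

```text
blue [array([0., 0.]), array([-0.04,  0.07])]
green [array([0., 0.]), array([0., 0.])]
redb [array([0., 0.]), array([0.12, 0.08])]
estop [array([0., 0.]), array([ 0.04, -0.03])]
[ 0.38987455  0.49903828 -0.16072531] 11.15 [0.37933509 0.10552749 0.18949494]
```

View pics/end.png

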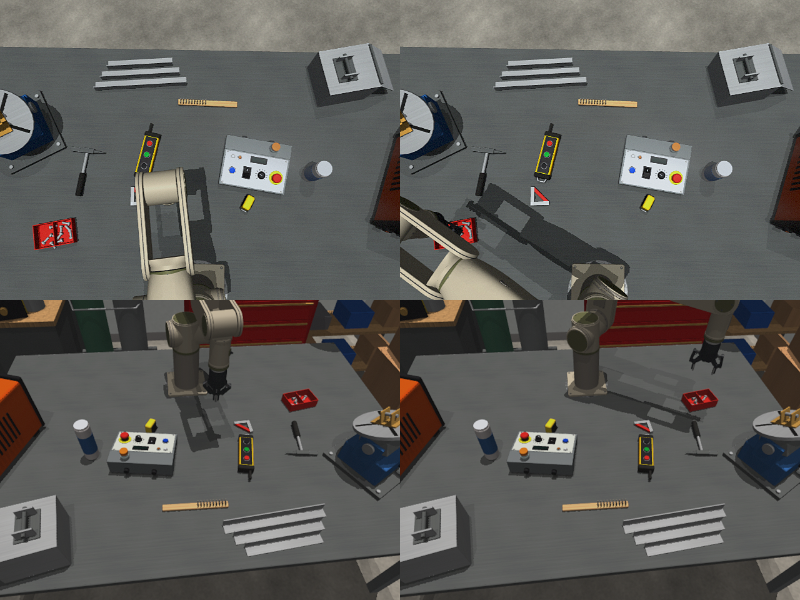

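Nothing has moved in either view (left is now, right is the start), and the robot is clear of everything. I hand the job in.

```bash
python3 -c "
from rig import robot
print(robot.finish_job())"
```

```text
the job is handed in; nothing more can be done
None
```

I pushed all three controls in the order asked and handed the job in at about 11 s.

| Control | Result at the stop |
|---|---|
| Mains rocker | Fully over against its end stop, at about 25 N. The near half rose about 5.6 mm, as it should for 0.4 rad. |
| Blue reset | All the way in, about 6.3 mm at 18 N, then released. |
| Green start | All the way in, about 6.1 mm at 17 N, then released. |

- **After release:** both buttons sit in the same image positions as before, so they came back out.
- **Other things:** in the last pictures the pendant, the emergency stop and the loose items have not visibly moved. The dial pointer was compared up close only after the rocker push and had not turned; the magnet is partly hidden in the top view, so I judged it from the scene view.
- **Robot:** it ended clear of everything, with no force reading beyond noise.
- **Disagreements:** the jar's lid is orange, not blue as listed. Single depth readings were noisy (the blue button's top read 129 mm at the start and 72 mm later), so I relied on pixel rays onto known heights. The measured blue-to-e-stop distance was 184 mm against about 186 mm expected.

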